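# Change the air line over from the sander to the blow-off pad

## Robot

A 6-joint arm with a two-finger parallel gripper is mounted at the origin on the work surface. World frame = base frame: x ahead of the robot, y to its left, z up, the work surface at z = 0. Lengths are in m, angles in rad, forces in N, time in s.
With the tool pointing down it reaches from about 0.4 to 0.825 m from the base axis. Payload 7 kg.
Tool frame: the origin (TCP) lies at the very end of the fingers, on their centre line; the grasp point (between the pads) lies hold_point_z behind it (hold_point_z is the distance from the TCP to the grasp point, in m); z points along the fingers, y is the line along which they close (so a half turn about z gives the same grasp; the last joint's range is limited). The gripper opens to 88 mm and grips with 3 to 60 N. Pads are 19 mm wide; open, the fingers measure 130 mm over their backs; the gripper's body (78 mm by 193 mm) begins 47 mm behind the grasp point.
Start: joints at [1.582, 0.359, 0.012, 0, -1.224, -0.288], TCP at [0.184, 0.649, 0.227] pointing down, gripper open.
Joint ranges: [-3.07, 3.07], [-1.43, 2.12], [-1.02, 1.25], [-3.03, 1.67], [-3.05, -0], [-3.03, 3.03]. Speed limits (rad/s): [2.39, 2.39, 3.01, 3.14, 3.14, 3.14].

## Interface

Orientations are given as a 3x3 rotation matrix whose columns are the frame's x, y, z axes.
In Python, from rig import * gives the robot as it stands. The module is installed in compiled form; this text tells all that it offers.
- The arm moves only by the shell command python3 -m jog 'ROWS' [FORCE]. ROWS is JSON, one flat list of numbers, 5 for each row, row after row: the shift along the world's x, y, z in cm, then the turn about the world's z in rad, then the opening, from -1 (shut) to 1 (fully open). In form: [dx, dy, dz, turn, grip, dx, dy, dz, turn, grip, ...]. A call has 1 to 10 rows; each row is the pose to reach, as a shift and turn from the pose commanded when the call began; what a row does not reach only later rows make up. A row lasts 1/12 s, in which the tool goes at most 41.7 mm and 7.16 degrees, less where a joint would pass 70% of its speed; a pose out of reach is approached as far as the arm can. A call with a gripper value outside its range is refused whole. The fingers move at their own pace and stop on an object; FORCE is the grip in N (left out, the last holds). Time passes only in rows, so rows that repeat a pose let the fingers close. It gives the time, the measured TCP pose, the force, the opening and the grip force at its end, in the units of the state.
- get_state(): the state, without advancing time (a new reading comes with each control period).
- camera(name): name is "scene" or "top"; returns the picture (384x512x3 uint8, blue, green, red); there is no depth.
- calibration(name): a dict with "fovy" (degrees; the focal length in pixels is half the picture's height over the tangent of half this angle, whatever the lens; pixels are square), "cx", "cy" (the principal point, pixels), "dist" ([k1, k2, p1, p2, k3] as OpenCV has them; the pictures are not rectified), "R" (3x3) and "t" (3): a world point X has camera coordinates R X + t. Camera axes: x right, y down, z forward; pixel columns grow to the right and rows downward; lengths in m; the calibration is good to about 2 mm. A picture is of the moment at which its call begins. calibration takes no time and is no camera call.
- finish_job(): hands the job in; it is judged then, once.
The state is a dict: "clock": time; "qpos": joint angles; "joint_vel": joint speeds; "effort": joint torques, N m; "position": TCP position; "orientation": TCP orientation; "wrist_force": force on the tool from outside, world axes, zero at the start; "ft_torque": the same for the moment, N m; "finger_gap": finger opening in m; "grip_force": force on a finger pad.
Only numpy, scipy, OpenCV 4.12 (cv2) and the standard library are available. Lean on these libraries where they do the work, as an engineer would, in place of code of your own. Each camera call takes 0.05 s, during which the arm holds its last target. There are 200 camera calls.

## Task

Change the compressed air over from the sander to the blow-off pad: first turn the red valve lever fully shut, then draw the sprung bleed slide out until its pointers stand in the green band, hold it there for about a second and ease it back in without letting it snap. Next lay the wooden whale with the white paper top, paper up, inside the yellow outline on the steel pad (lengthwise, either way round, set down and not dropped), and last turn the blue valve lever fully open. Leave everything else on the bench where it is.

Things in the scene. Friction and masses are not known exactly. Their poses are not given: they have to be found in the camera images.
- red_lever (a joint): Lever of the sander's ball valve: red plastic grip on a steel stem. 0 = shut stop (lever square across the pipe), 1.571 = open stop (lever in line over the pipe); starts more or less open. Turns about a vertical axis, counter-clockwise from above as the value grows, and stays where it is left (about 3 N at the grip).
- red_pivot (a point): Point on the vertical turning axis of the red lever, 75 mm above the bench, at mid-height of the lever; its axes are those of the fixed valve. The pipe (22 mm thick, brass body 42 mm, tops 41 and 51 mm above the bench) runs 65 mm either way along y. The shut lever points to -x, the open one to -y. The two valves may have changed places.
- red_grip (a point): Point to grip on the red lever, 78 mm from the turning axis, mid-height and mid-width. The lever's x axis points from here back to the turning axis. The red grip is 16 mm wide, 18 mm high, from 40 to 106 mm from the axis; its underside is 66 mm above the bench.
- blue_lever (a joint): Lever of the blow-off pad's ball valve, blue plastic grip: same as the red one, 0 = shut, 1.571 = open; starts more or less shut.
- blue_pivot (a point): Same for the blue lever as red_pivot for the red one.
- blue_grip (a point): Same for the blue lever as red_grip for the red one.
- bleed_slide (a joint): How far the sprung bleed slide is drawn out of its blue gauge housing, m: 0 = home, stop at 0.065. The green band reaches from 0.029 to 0.043 (a red patch follows from 0.051). A spring pulls it home: about 1 N at home, 8 N in the band.
- gauge_tab (a point): Centre of the upright black tab of the bleed slide, 45 mm above the bench. The tab is 12 mm thick (x), 34 mm wide (y), from 12 to 60 mm above the bench, with an orange pointer at each side over a white scale strip. It is drawn out along its -x; a 10 mm rod joins it, 26 mm above the bench, to the housing (44 mm wide, 48 mm high), whose nearest part lies 47 mm from the tab's face when home.
- gauge_zero (a point): Fixed point where gauge_tab stands when the slide is home; axes of the gauge (the slide moves along -x).
- whale: Loose whale-shaped cut-out of light wood, 30 mm thick, with a white paper pattern on top. Origin at the middle of its underside, z up. 116 mm long along x (round head to -x, tail fins to +x), 48 mm wide along y with flat parallel sides from x = -35 to +27 mm. 60 to 130 g.
- pad_center (a point): Centre of the top of the fixed steel blow-off pad (170 mm along y, 110 mm along x, 12 mm high), which is 12 mm above the bench. A yellow outline of 150 mm along y by 90 mm along x is painted round it; the whale's length goes along y. An orange air nozzle on a purple jointed pipe (67 mm high) stands at the +y end, its tip 70 mm from the centre and 52 to 62 mm above the bench.
- cloud: Bystander: bare wooden cloud, about 100 x 55 x 30 mm, lying on the bench.
- duck: Bystander: bare wooden duck, about 90 x 55 x 30 mm, lying on the bench.
- glue: Bystander: white bottle with orange cap, 52 mm across, 120 mm high.
- brush: Bystander: bench brush lying on the bench.
- driver: Bystander: screwdriver lying on the bench.
- clamp_knob: Bystander: dark steel knob, 36 mm across, 30 mm high.
- pins: Bystander: red cup, 70 mm across, 75 mm high.
Not all that is in view belongs to the job. Leave any black or turquoise look-alike of the whale alone.

How it is judged:
By the outcome, as a careful person would: the job done as asked, in the order asked, and still so for the second after the job is handed in, with the robot touching nothing.
It also fails if it takes over 72 s, if anything falls off the work surface, if the arm or the gripper's body presses on something with over 40 N, if the wrist force passes 120 N, or if a joint passes its speed limit or range.

## Working session

There is one attempt and no reset: what is moved stays moved. The work goes in short steps, Python scripts to look and compute and a shell command to move; the robot and the scene stay as the last step left them, time stands still between calls to the robot, and variables do not carry over. Pictures are saved under pics/ and viewed, at most 10 in all, crops included, and the job is handed in when it is done.

```bash
mkdir -p pics; cat > h.py <<'E'
import numpy as np, cv2
from rig import *
def K(n):
    c=calibration(n); f=192/np.tan(np.radians(c["fovy"])/2)
    return np.array([[f,0,c["cx"]],[0,f,c["cy"]],[0,0,1.]]),np.array(c["dist"],float),np.array(c["R"]),np.array(c["t"])
def ray(n,uv):
    k,d,R,t=K(n); p=cv2.undistortPoints(np.array([[uv]],float),k,d)[0,0]
    v=R.T@np.array([p[0],p[1],1]); return -R.T@t, v/np.linalg.norm(v)
def atz(n,uv,z):
    o,v=ray(n,uv); return o+v*(z-o[2])/v[2]
def tri(a,b):
    (o1,v1),(o2,v2)=ray("top",a),ray("scene",b)
    s=np.linalg.lstsq(np.c_[v1,-v2],o2-o1,rcond=None)[0]
    p,q=o1+s[0]*v1,o2+s[1]*v2
    return (p+q)/2,np.linalg.norm(p-q)
def proj(n,X):
    k,d,R,t=K(n); return cv2.projectPoints(np.array(X,float).reshape(-1,3),cv2.Rodrigues(R)[0],t,k,d)[0][:,0]
E
python3 - <<'E'
from h import *
for n in("top","scene"):
    im=camera(n); cv2.imwrite(f"pics/{n}0.png",im); cv2.imwrite(f"pics/{n}0b.png",cv2.resize(im,(800,600),interpolation=cv2.INTER_CUBIC))
    k,d,R,t=K(n); print(n,k[0,0],d,-R.T@t,R.round(3).tolist())
s=get_state(); print({k:np.round(v,4).tolist() for k,v in s.items()})
import rig; print(getattr(rig,'hold_point_z',None),[a for a in dir(rig) if a[0]!='_'])
E
```

```text
top 351.3266905039069 [-0.11122861  0.          0.          0.          0.        ] [ 0.36719265 -0.00604185  1.03466867] [[0.024, -1.0, 0.003], [-0.989, -0.024, -0.145], [0.145, 0.0, -0.989]]
scene 350.3845129485647 [-0.00676437  0.          0.          0.          0.        ] [0.92068215 0.59087028 0.6136134 ] [[-0.81, 0.586, -0.003], [0.341, 0.467, -0.816], [-0.477, -0.662, -0.578]]
{'clock': 0.1, 'qpos': [1.5821, 0.3593, 0.0112, -0.0003, -1.2241, -0.2881], 'joint_vel': [0.0006, -0.0019, 0.002, 0.0017, 0.0001, -0.0017], 'effort': [-0.0032, -58.4162, 29.3751, 7.0156, 0.0101, -0.0], 'position': [0.1844, 0.6489, 0.2257], 'orientation': [[0.9619, -0.2734, -0.0003], [-0.2734, -0.9619, -0.0014], [0.0001, 0.0015, -1.0]], 'wrist_force': [0.2467, 0.9984, -0.7127], 'ft_torque': [-0.023, 0.0325, 0.0358], 'grip_force': 0.0, 'finger_gap': 0.0878}
0.0188 ['IKError', 'calibration', 'camera', 'finish_job', 'get_state', 'hold_point_z']
```

View pics/top0b.png

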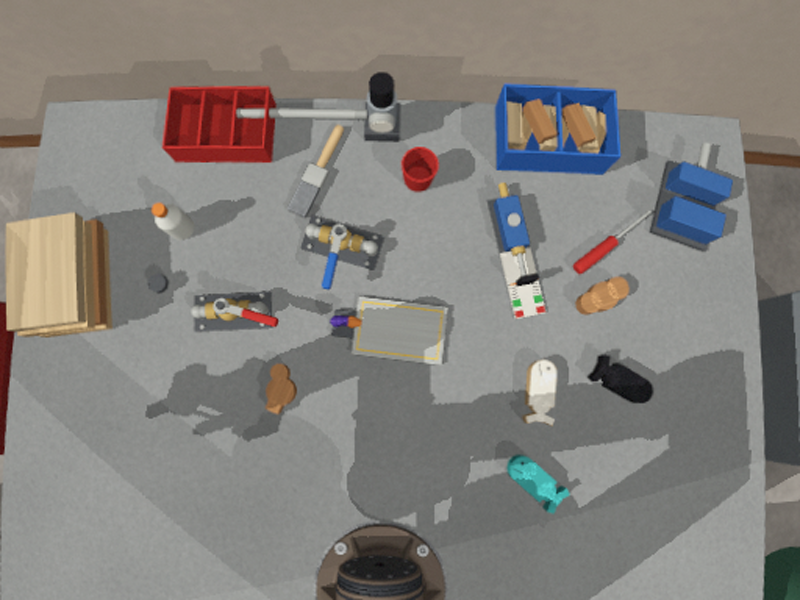

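View pics/scene0b.png

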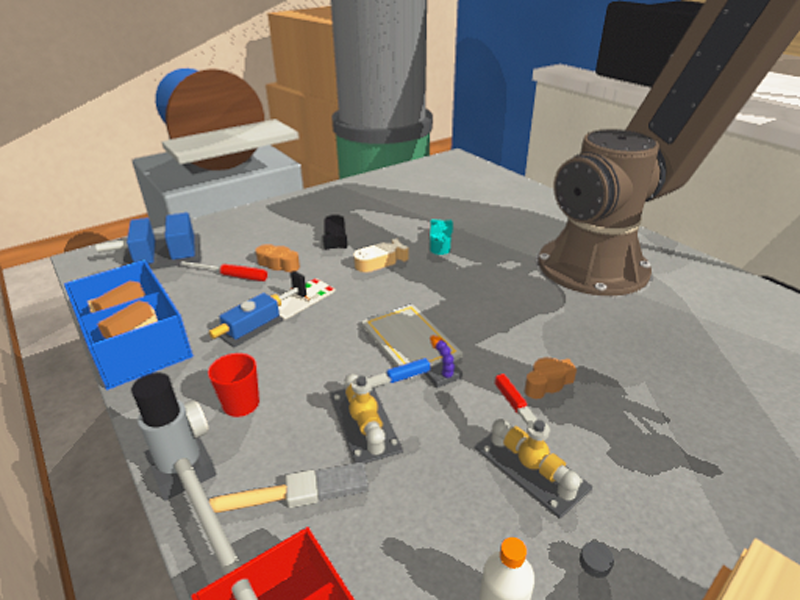

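```bash
python3 - <<'E'
from h import *
T=cv2.imread("pics/top0.png");S=cv2.imread("pics/scene0.png")
def crop(im,x,y,w,h,s):
    c=cv2.resize(im[y:y+h,x:x+w],None,fx=s,fy=s,interpolation=cv2.INTER_CUBIC)
    for i in range(0,w,10): cv2.putText(c,str(x+i),(i*s,8),0,.3,(0,0,255),1); cv2.line(c,(i*s,8),(i*s,12),(0,0,255),1)
    for i in range(0,h,10): cv2.putText(c,str(y+i),(0,i*s+4),0,.3,(255,0,255),1)
    return c
cv2.imwrite("pics/vt.png",crop(T,120,132,170,104,4)[:, :])
cv2.imwrite("pics/vs.png",crop(S,200,190,180,140,4))
M=np.zeros((600,800,3),np.uint8)
def put(c,x,y): M[y:y+c.shape[0],x:x+c.shape[1]]=c
put(crop(T,312,115,42,92,6),0,0); put(crop(T,325,222,100,50,5)[:, :500],260,0)
put(crop(S,165,165,54,54,6),260,260); put(crop(S,222,145,42,36,5),590,260)
cv2.imwrite("pics/gw.png",M)
E
```

```text
(no output)
```

View pics/vt.png

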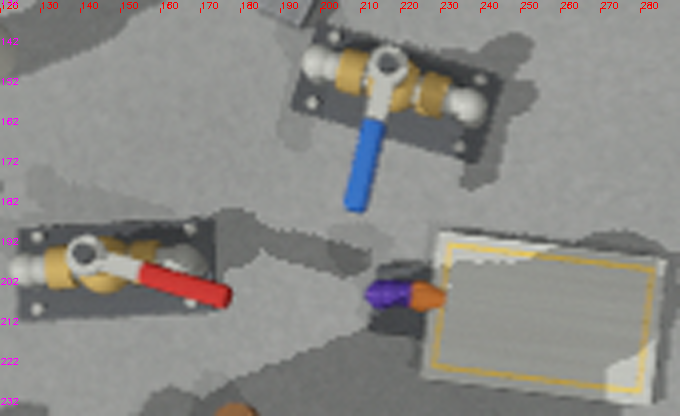

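View pics/vs.png

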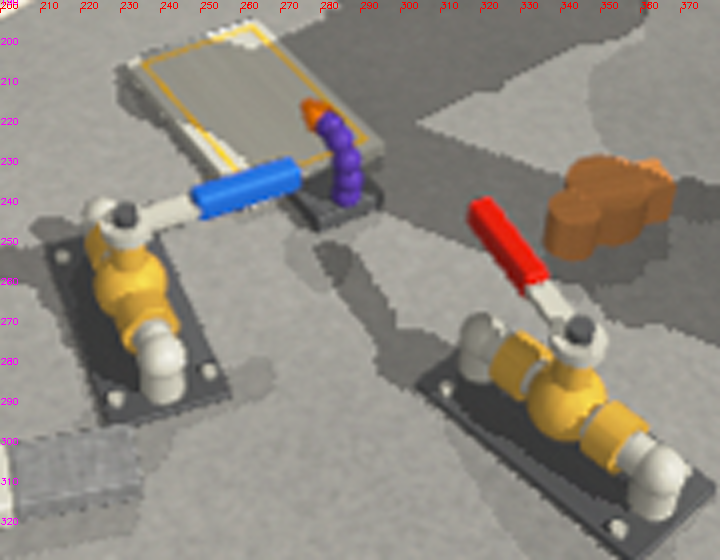

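View pics/gw.png

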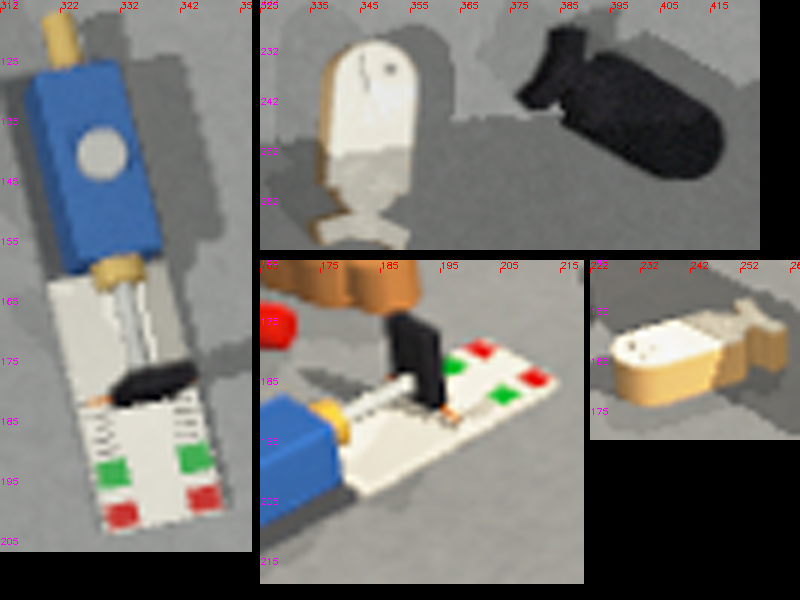

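```bash
python3 - <<'E'
from h import *
P={'redpiv':((141,195.3),(344.7,272)),'redfar':((177.2,206.2),(320.5,242)),'rednear':((155.5,200.3),(334.3,260)),
'blupiv':((217.2,148),(231,243.5)),'blufar':((209,183.2),(273.5,233.7)),'blunear':((213.2,162.8),(250,240.7)),
'pad++':((232.2,193.2),(258.5,231.2)),'pad+-':((284.2,199.5),(235.5,206.5)),'pad--':((280,229.2),(263.2,197)),'pad-+':((228.5,223.5),(292.5,225)),
'g1':((330.8,194),(205.7,187.5)),'g2':((344.5,191.3),(196.8,183)),'s+':((329.5,203.7),(215,185.5)),'s-':((349.5,200),(203.2,178)),'wheadeye':((351,235.5),(229.5,162.5))}
for k,(a,b) in P.items():
    p,e=tri(a,b); print(k,(p*1000).round(1),round(e*1000,1))
# whale via top at z=.03
for uv in [(339.6,245),(356.4,245),(348,230),(341,240),(341,250)]: print(uv,(atz("top",uv,.03)*1000).round(1))
T=cv2.imread("pics/top0.png").astype(int)
S=cv2.imread("pics/scene0.png").astype(int)
for n,I in (("top",T),("scene",S)):
    b,g,r=I[...,0],I[...,1],I[...,2]
    m=((r>150)&(g<60)&(b<60)).astype(np.uint8); m2=((b>130)&(r<70)).astype(np.uint8)
    w=((abs(r-b)<30)&(abs(r-g)<20)&(r>195)).astype(np.uint8)
    for nm,q in(("red",m),("blue",m2),("white",w)):
        N,l,st,c=cv2.connectedComponentsWithStats(q)
        for i in range(1,N):
            if st[i,4]>40:
                ys,xs=np.where(l==i); print(n,nm,st[i].tolist(),c[i].round(2))
E
```

```text
redpiv [500.2 294.6  79.8] 0.6
redfar [472.2 194.4  71.3] 3.9
rednear [488.  254.6  73.4] 0.8
blupiv [640.2  87.6  78.4] 0.1
blufar [539.3 108.5  69.8] 3.4
blunear [597.9  98.4  72. ] 2.1
pad++ [525.5  40.6  21.5] 10.8
pad+- [ 508.2 -109.2    2.3] 2.1
pad-- [419.1 -96.9   5.8] 4.0
pad-+ [432.2  54.2   6.1] 3.9
g1 [ 5.288e+02 -2.498e+02  2.000e-01] 1.3
g2 [ 538.3 -292.1   -1.7] 1.4
s+ [ 498.9 -245.5   -1.5] 2.9
s- [ 510.2 -305.1    0.6] 5.4
wheadeye [ 405.7 -303.3   23.3] 0.4
(339.6, 245) [ 377.6 -267.7   30. ]
(356.4, 245) [ 378.4 -316.8   30. ]
(348, 230) [ 421.  -292.6   30. ]
(341, 240) [ 392.  -271.9   30. ]
(341, 250) [ 363.5 -271.7   30. ]
top red [124, 56, 48, 19, 76] [155.87  59.03]
top red [105, 58, 64, 37, 258] [137.62  83.8 ]
top red [258, 94, 22, 23, 145] [271.23 105.08]
top red [367, 151, 28, 24, 223] [380.48 162.92]
top red [155, 198, 22, 10, 86] [165.2 202.4]
top blue [317, 54, 80, 58, 1966] [356.49  86.27]
top blue [434, 104, 35, 22, 394] [451.03 114.58]
top blue [318, 125, 21, 33, 376] [327.6  141.63]
top blue [428, 126, 36, 26, 523] [445.97 138.3 ]
top blue [206, 16
[... 897 characters left out ...]
e [471, 72, 26, 8, 114] [482.32  75.54]
scene white [112, 77, 78, 27, 802] [154.59  89.48]
scene white [61, 154, 18, 6, 69] [ 69.46 156.65]
scene white [227, 157, 22, 9, 119] [236.22 161.37]
scene white [178, 180, 35, 24, 307] [191.9  191.81]
scene white [233, 239, 16, 12, 89] [240.06 243.73]
scene white [119, 257, 14, 21, 185] [125.41 266.61]
scene white [333, 261, 10, 9, 48] [337.58 264.9 ]
scene white [238, 270, 8, 20, 88] [241.48 278.61]
scene white [118, 301, 34, 61, 366] [133.83 330.86]
scene white [184, 301, 19, 21, 323] [192.95 310.96]
scene white [364, 302, 8, 11, 62] [367.29 306.89]
scene white [317, 358, 25, 26, 461] [330.24 372.91]
scene white [154, 377, 9, 7, 44] [157.68 380.25]
```

```bash
cat > fit.py <<'E'
from h import *
from scipy.optimize import minimize, least_squares
def load(a,b): return {"top":cv2.imread(a).astype(int),"scene":cv2.imread(b).astype(int)}
def mask(I,kind,seed):
    b,g,r=I[...,0],I[...,1],I[...,2]
    m=((r>110)&(g<70)&(b<70)) if kind=="red" else ((b>90)&(b-r>60))
    N,l=cv2.connectedComponents(m.astype(np.uint8))
    return l==l[int(seed[1]),int(seed[0])]
def grip(p,a):
    c=np.array([[s,t,z] for s in(.04,.106) for t in(-.008,.008) for z in(.066,.084)])
    R=np.array([[np.cos(a),-np.sin(a)],[np.sin(a),np.cos(a)]])
    return np.c_[c[:,:2]@R.T+p,c[:,2]]
def fitlever(ims,kind,seeds,x0,fixed=None):
    ms={n:mask(ims[n],kind,seeds[n]) for n in ims}
    def cost(x):
        x=np.array(x) if fixed is None else np.r_[fixed*1000,x]
        tot=0
        for n in ms:
            h=cv2.convexHull(((proj(n,grip(x[:2]/1000,np.radians(x[2])))+.5)*16*4-32).round().astype(np.int32))
            q=np.zeros((384*4,512*4),np.uint8); cv2.fillConvexPoly(q,h,255,shift=4)
            q=cv2.resize(q,(512,384),interpolation=cv2.INTER_AREA)/255.
            tot+=abs(q-ms[n]).sum()
        return tot
    x0=np.array(x0,float); sim=np.vstack([x0]+[x0+d for d in np.eye(len(x0))*6])
    r=minimize(cost,x0,method="Nelder-Mead",options=dict(initial_simplex=sim,xatol=.05,fatol=.1))
    return r.x.round(1),r.fun,{n:int(ms[n].sum()) for n in ms}
E
python3 - <<'E'
from fit import *
ims=load("pics/top0.png","pics/scene0.png")
print("red",fitlever(ims,"red",{"top":(165,202),"scene":(327,250)},[500,294,254.4]))
print("blue",fitlever(ims,"blue",{"top":(211,173),"scene":(261,237)},[640,88,168]))
# pad fit
tp=np.array([(232.2,193.2),(284.2,199.5),(280,229.2),(228.5,223.5)]);sc=np.array([(258.5,231.2),(235.5,206.5),(263.2,197),(292.5,225)])
def rect(x):
    c=np.array([[45,75],[45,-75],[-45,-75],[-45,75]])/1000.;a=x[2];R=np.array([[np.cos(a),-np.sin(a)],[np.sin(a),np.cos(a)]])
    return np.c_[c@R.T+x[:2],np.full(4,x[3])]
f=lambda x:np.r_[(proj("top",rect(x))-tp).ravel(),(proj("scene",rect(x))-sc).ravel()]
r=least_squares(f,[.47,-.03,-.12,.012],loss="soft_l1",x_scale=[.01,.01,.1,.01]);print("pad",r.x.round(4),f(r.x).round(1))
# whale paper edges in the top view, sub-pixel per row
T=ims["top"]; V=T.mean(2)
for row in range(228,274,3):
    print(row," ".join(f"{v:.0f}" for v in V[row,333:362]))
# plate corners for yaw, z~.008
c=lambda u,v:(atz("top",(120+u/4,132+v/4),.008)*1000).round(1)
print("redplate",c(20,228),c(215,218),c(215,312),c(20,322)); print("blueplate",c(322,18),c(500,75),c(478,163),c(293,108))
E
```

```text
red (array([500.4, 292.6, 254.4]), np.float64(134.09019607843138), {'top': 130, 'scene': 207})
blue (array([638.9,  90.2, 168.4]), np.float64(128.16470588235293), {'top': 127, 'scene': 241})
pad [ 0.4713 -0.0271 -0.1051  0.0066] [ 0.7 -0.1 -1.   0.1 -0.4  0.6  0.2 -0.3  3.1  4.8  0.1 -0.8 -0.6 -0.4
 -1.8 -0.3]
228 138 138 140 140 140 140 139 139 141 140 137 137 144 154 148 138 141 132 113 110 111 114 112 111 113 112 113 135 151
231 141 139 140 141 141 140 139 137 131 113 153 190 202 221 227 226 220 205 184 157 122 110 111 112 112 114 113 112 113
234 141 137 138 141 140 128 120 148 214 228 228 217 194 227 227 226 221 209 209 220 226 201 142 112 111 112 112 113 113
237 140 142 141 139 137 134 154 215 228 226 227 224 202 198 227 226 225 219 218 226 225 226 209 157 116 114 111 111 112
240 138 140 141 140 139 141 171 223 229 227 227 227 219 210 230 233 232 233 233 232 230 233 220 164 114 114 117 113 110
243 139 142 142 142 139 144 182 228 227 230 230 226 228 230 227 228 234 232 230 232 229 227 208 148 115 114 114 117 116
246 136 139 137 127 139 149 195 227 229 227 227 227 229 232 230 227 
[... 573 characters left out ...]
 178 179 176 165 130 117 116 113 110 110 114 114 112 111
264 96 97 97 95 93 87 86 77 76 96 145 174 182 180 181 160 126 113 112 109 111 113 110 110 112 113 110 110 110
267 92 84 79 119 166 175 178 178 176 177 182 182 188 190 191 182 177 176 178 167 139 122 114 112 111 109 109 110 109
270 110 108 98 94 125 156 145 127 114 114 114 115 115 119 122 116 147 171 177 176 174 130 109 110 108 110 111 110 109
273 110 109 111 113 113 113 110 108 108 109 108 108 111 110 112 112 113 110 112 111 109 110 111 109 108 112 112 110 110
redplate [528.3 367.4   8. ] [539.3 219.6   8. ] [469.  215.7   8. ] [457.6 362.1   8. ]
blueplate [695.5 146.8   8. ] [653.7  10.2   8. ] [585.5  24.9   8. ] [624.6 165.3   8. ]
```

```bash
python3 - <<'E'
from fit import *
T=cv2.imread("pics/top0.png");S=cv2.imread("pics/scene0.png")
tp=np.array([(232.2,193.2),(284.2,199.5),(280,229.2),(228.5,223.5)]);sc=np.array([(235.5,206.5),(263.2,197),(292.5,225)])
rot=lambda c,a:np.asarray(c)@np.array([[np.cos(a),-np.sin(a)],[np.sin(a),np.cos(a)]]).T
rect=lambda x:np.c_[rot(np.array([[45,75],[45,-75],[-45,-75],[-45,75]])/1000,x[2])+x[:2],np.full(4,x[3])]
f=lambda x:np.r_[(proj("top",rect(x))-tp).ravel(),(proj("scene",rect(x)[1:])-sc).ravel()]
x=least_squares(f,[.47,-.03,-.12,.012],x_scale=[.01,.01,.1,.01]).x;print("pad",x.round(4),f(x).round(1))
w=atz("top",(346.65,250.6),.03);print("whale",w)
ga=.215; gz=np.array([.5335,-.271])+.036*np.array([np.cos(ga),np.sin(ga)]); print("gz",gz)
tab=np.array([[a,b,c] for a in(-.006,.006) for b in(-.017,.017) for c in(.012,.06)])
tab=np.c_[rot(tab[:,:2],ga)+gz,tab[:,2]]
wo=np.array([[-35,24],[27,24],[58,24],[58,-24],[27,-24],[-35,-24],[-52,-14],[-58,0],[-52,14]])/1000
wa=np.radians(176.5); wt=[np.c_[rot(wo,wa)+w[:2],np.full(9,z)] for z in(.03,0)]
M=np.zeros((600,800,3),np.uint8)
def tile(n,I,x,y,wd,h,s,px,py):
    c=cv2.resize(I[y:y+h,x:x+wd],None,fx=s,fy=s,interpolation=cv2.INTER_CUBIC)
    q=lambda X:np.int32(((proj(n,X)-[x,y]+.5)*s).round())
    def poly(X,col,cl=True): cv2.polylines(c,[q(X)],cl,col,1)
    for X in wt: poly(X,(255,0,255))
    cv2.polylines(c,[cv2.convexHull(q(tab))],True,(255,255,0),1)
    poly(tab[[1,3,7,5]],(0,255,255)); poly(rect([x_ for x_ in xp]),(255,0,0))
    for (p,a) in L: cv2.polylines(c,[cv2.convexHull(q(grip(p,a)))],True,(0,255,0),1)
    M[py:py+h*s,px:px+wd*s]=c
xp=x.copy(); xp[3]=.012
L=[(np.array([.5004,.2926]),np.radians(254.4)),(np.array([.6389,.0902]),np.radians(168.4))]
tile("top",T,135,140,160,100,3,0,0); tile("scene",S,220,190,125,100,3,0,300)
tile("top",T,315,155,45,50,5,485,0); tile("top",T,330,225,32,50,5,715-75,255)
tile("scene",S,180,165,35,30,6,385,300+90); tile("scene",S,220,145,45,33,4,600,510-42)
tile("top",T,315,155,45,50,5,485,0)
cv2.imwrite("pics/ov.png",M)
E
```

```text
pad [ 0.4707 -0.0264 -0.0945  0.0056] [ 0.3  0.4 -1.4  0.  -0.5  0.6  0.1  0.2  0.2 -0.3 -0.6 -0.1 -1.4 -0.1]
whale [ 0.36201864 -0.28815943  0.03      ]
gz [ 0.56867115 -0.26331949]
```

View pics/ov.png

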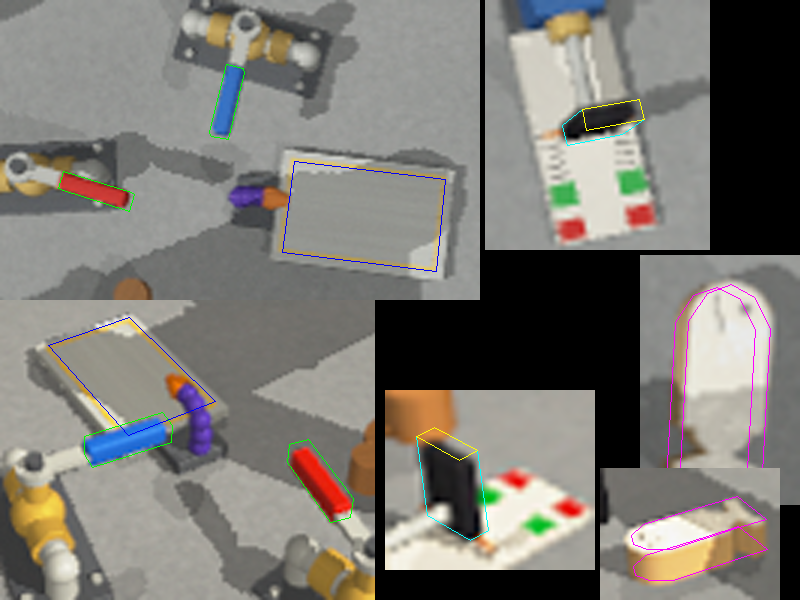

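```bash
python3 -m jog '[2,-3,0,-0.12,0, 5,-7,0,-0.24,0, 8,-11,0,-0.36,0, 11,-15,0,-0.48,0, 14,-19,0,-0.6,0, 17,-23,0,-0.72,0, 20,-27,0,-0.84,0, 22,-31,-1,-0.96,0, 24,-35,-2,-1.08,0, 26,-38,-3,-1.2,0]' 15
```

```text
clock: 0.93
position: [0.4184, 0.3115, 0.2073]
orientation: [[0.088, -0.996, 0.0], [-0.996, -0.088, 0.001], [-0.001, -0.0, -1.0]]
wrist_force: [0.8, 0.4, -0.5]
finger_gap: 0.0442
grip_force: 0.0
```

```bash
python3 -m jog '[1.5,-2,0,-0.12,0, 3.5,-5.1,-1,-0.24,0, 3.5,-5.1,-2,-0.366,0, 3.5,-5.1,-3.5,-0.366,0, 3.5,-5.1,-5,-0.366,0, 3.5,-5.1,-6.5,-0.366,0, 3.5,-5.1,-7.5,-0.366,0, 3.5,-5.1,-7.5,-0.366,0, 3.5,-5.1,-7.5,-0.366,0, 3.5,-5.1,-7.5,-0.366,0]'; python3 - <<'E'
from h import *
M=[camera(n) for n in("top","scene")]
for n,i in zip("ts",M): cv2.imwrite(f"pics/r1{n}.png",i)
s=get_state();p=s["position"];print(p)
h=np.array(p);print("tcp px",proj("top",h),proj("scene",h), np.degrees(np.arctan2(s["orientation"][1][0],s["orientation"][0][0])))
cv2.imwrite("pics/r1.png",np.hstack([cv2.resize(M[0][140:240,120:220],(400,400)),cv2.resize(M[1][190:290,280:380],(400,400))]))
E
```

```text
clock: 1.77
position: [0.4532, 0.2628, 0.1329]
orientation: [[-0.268, -0.963, 0.001], [-0.963, 0.268, 0.0], [-0.001, -0.001, -1.0]]
wrist_force: [-0.4, 0.3, -0.4]
finger_gap: 0.0435
grip_force: 0.0
[0.45319796 0.26294419 0.13310727]
tcp px [[145.50256018 210.55639205]] [[352.53115047 234.44502296]] -105.5670963448985
```

```bash
python3 -m jog '[1.3,-2.3,0,0,0, 2.6,-4.5,0,0,0, 2.6,-4.5,0,0,0, 2.6,-4.5,-2,0,0, 2.6,-4.5,-4,0,0, 2.6,-4.5,-6,0,0, 2.6,-4.5,-7.6,0,0, 2.6,-4.5,-7.6,0,0, 2.6,-4.5,-7.6,0,-0.5, 2.6,-4.5,-7.6,0,-0.5]' 15; python3 -m jog '[0,0,0,0,-0.7,0,0,0,0,-0.8,0,0,0,0,-0.8,0,0,0,0,-0.8]' 15
```

```text
clock: 2.7
position: [0.4795, 0.2181, 0.0574]
orientation: [[-0.268, -0.963, 0.001], [-0.963, 0.268, 0.001], [-0.001, -0.001, -1.0]]
wrist_force: [0.2, 0.2, -0.0]
finger_gap: 0.0352
grip_force: 0.0
clock: 3.03
position: [0.4794, 0.2178, 0.0571]
orientation: [[-0.269, -0.963, 0.001], [-0.963, 0.269, 0.001], [-0.001, -0.001, -1.0]]
wrist_force: [-0.5, -0.2, 5.2]
finger_gap: 0.0158
grip_force: 15.0
```

```bash
python3 - <<'E'
import numpy as np
def arc(a0,a1,n):
    for a in np.linspace(a0,a1,n+1)[1:]:
        d=7.8*(np.exp(1j*np.radians(a))-np.exp(1j*np.radians(a0)));print(f"{a:.0f}: {d.real:.2f},{d.imag:.2f},0,{np.radians(a-a0):.3f}")
arc(254.4,200,10); arc(200,182,5); print("blue");arc(168.4,222.4,10);arc(222.4,257,6)
E
```

```text
249: -0.70,0.23,0,-0.095
244: -1.38,0.53,0,-0.190
238: -2.03,0.89,0,-0.285
233: -2.64,1.31,0,-0.380
227: -3.20,1.79,0,-0.475
222: -3.72,2.32,0,-0.570
216: -4.19,2.89,0,-0.665
211: -4.60,3.51,0,-0.760
205: -4.95,4.16,0,-0.855
200: -5.23,4.84,0,-0.949
196: -0.15,0.47,0,-0.063
193: -0.28,0.94,0,-0.126
189: -0.37,1.42,0,-0.188
186: -0.43,1.91,0,-0.251
182: -0.47,2.40,0,-0.314
blue
174: -0.11,-0.73,0,0.094
179: -0.16,-1.46,0,0.188
185: -0.13,-2.19,0,0.283
190: -0.04,-2.92,0,0.377
195: 0.12,-3.64,0,0.471
201: 0.35,-4.34,0,0.565
206: 0.64,-5.01,0,0.660
212: 1.00,-5.66,0,0.754
217: 1.41,-6.26,0,0.848
222: 1.88,-6.83,0,0.942
228: 0.56,-0.55,0,0.101
234: 1.17,-1.05,0,0.201
240: 1.82,-1.47,0,0.302
245: 2.52,-1.84,0,0.403
251: 3.25,-2.13,0,0.503
257: 4.01,-2.34,0,0.604
```

```bash
python3 -m jog '[-0.7,0.23,0,-0.095,-0.8, -1.38,0.53,0,-0.19,-0.8, -2.03,0.89,0,-0.285,-0.8, -2.64,1.31,0,-0.38,-0.8, -3.2,1.79,0,-0.475,-0.8, -3.72,2.32,0,-0.57,-0.8, -4.19,2.89,0,-0.665,-0.8, -4.6,3.51,0,-0.76,-0.8, -4.95,4.16,0,-0.855,-0.8, -5.23,4.84,0,-0.95,-0.8]'; python3 -m jog '[-0.15,0.47,0,-0.063,-0.8, -0.28,0.94,0,-0.126,-0.8, -0.37,1.42,0,-0.188,-0.8, -0.43,1.91,0,-0.251,-0.8, -0.43,1.91,0,-0.251,-0.8]'
```

```text
clock: 3.87
position: [0.4259, 0.2661, 0.057]
orientation: [[-0.941, -0.338, -0.0], [-0.338, 0.941, 0.0], [-0.0, 0.0, -1.0]]
wrist_force: [-5.6, 0.1, 9.0]
finger_gap: 0.0166
grip_force: 15.3
clock: 4.28
position: [0.421, 0.2856, 0.057]
orientation: [[-0.996, -0.095, -0.001], [-0.095, 0.996, 0.0], [0.001, 0.0, -1.0]]
wrist_force: [-11.5, 2.6, 11.5]
finger_gap: 0.0163
grip_force: 15.1
```

```bash
python3 -m jog '[0,0.25,0,-0.03,-0.8, 0,0.4,0,-0.05,-0.8, 0,0.4,0,-0.05,-0.8]';  python3 -m jog '[0,0.3,0,-0.03,-0.8, 0,0.3,0,-0.03,-0.8,0,0.3,0,-0.03,-0.8]'
```

```text
clock: 4.53
position: [0.4207, 0.2889, 0.0569]
orientation: [[-0.999, -0.047, -0.002], [-0.047, 0.999, -0.0], [0.002, -0.0, -1.0]]
wrist_force: [-13.6, 1.3, 13.3]
finger_gap: 0.0164
grip_force: 15.1
clock: 4.78
position: [0.4206, 0.2905, 0.0568]
orientation: [[-1.0, -0.018, -0.002], [-0.018, 1.0, -0.003], [0.002, -0.003, -1.0]]
wrist_force: [-10.5, -4.2, 15.5]
finger_gap: 0.0164
grip_force: 15.1
```

```bash
python3 -m jog '[0,0.3,0,0,-0.8, 0,0.4,0,0,-0.8,0,0.4,0,0,-0.8]';  python3 -m jog '[0,0.4,0,0,-0.8, 0,0.4,0,0,-0.8,0,0.4,0,0,-0.8]'
```

```text
clock: 5.03
position: [0.4204, 0.2907, 0.0565]
orientation: [[-1.0, -0.018, -0.004], [-0.018, 1.0, -0.009], [0.004, -0.009, -1.0]]
wrist_force: [-3.4, -17.3, 19.7]
finger_gap: 0.0165
grip_force: 15.0
clock: 5.28
position: [0.4202, 0.2913, 0.0561]
orientation: [[-1.0, -0.018, -0.005], [-0.018, 1.0, -0.014], [0.006, -0.014, -1.0]]
wrist_force: [4.3, -30.3, 21.0]
finger_gap: 0.0173
grip_force: 15.1
```

```bash
python3 -m jog '[0,0,0,0,-0.4, 0,0,0,0,0, 0,0,0,0,0, 0,0,2,0,0, 0,0,5,0,0, 0,0,8,0,0, 1,-3,10,0.12,0, 2,-7,10,0.24,0, 3,-11,10,0.36,0, 4,-15,10,0.48,0]';  python3 -m jog '[1,-4,0,0.12,0, 2,-8,0,0.24,0, 3,-12,0,0.36,0, 4,-16,0,0.48,0, 5,-20,0,0.6,0, 6,-24,0,0.72,0, 7,-28,0,0.84,0, 8,-32,0,0.96,0,9,-36,0,1.08,0,10,-40,0,1.2,0]'
```

```text
clock: 6.12
position: [0.4606, 0.1571, 0.1571]
orientation: [[-0.884, -0.467, 0.001], [-0.467, 0.884, 0.002], [-0.002, 0.001, -1.0]]
wrist_force: [0.9, -0.4, -0.7]
finger_gap: 0.0441
grip_force: 0.0
clock: 6.95
position: [0.5495, -0.1968, 0.1565]
orientation: [[0.005, -1.0, 0.001], [-1.0, -0.005, 0.0], [-0.0, -0.001, -1.0]]
wrist_force: [1.7, 1.8, -0.5]
finger_gap: 0.0439
grip_force: 0.0
```

```bash
python3 - <<'E'
from fit import *
ims={n:camera(n) for n in("top","scene")}
for n in ims: cv2.imwrite(f"pics/r2{n}.png",ims[n])
s=get_state();p=np.array(s["position"]);o=s["orientation"];print(p,np.degrees(np.arctan2(o[1][0],o[0][0])))
print((np.array([.5687,-.2633])-p[:2])*100)
cv2.imwrite("pics/r2.png",np.hstack([cv2.resize(ims["top"][140:240,120:220],(400,400)),cv2.resize(ims["scene"][190:340,280:430],(400,400))]))
E
```

```text
[ 0.54994652 -0.19942715  0.15585719] -89.875778054514
[ 1.87534835 -6.38728492]
```

View pics/r2.png

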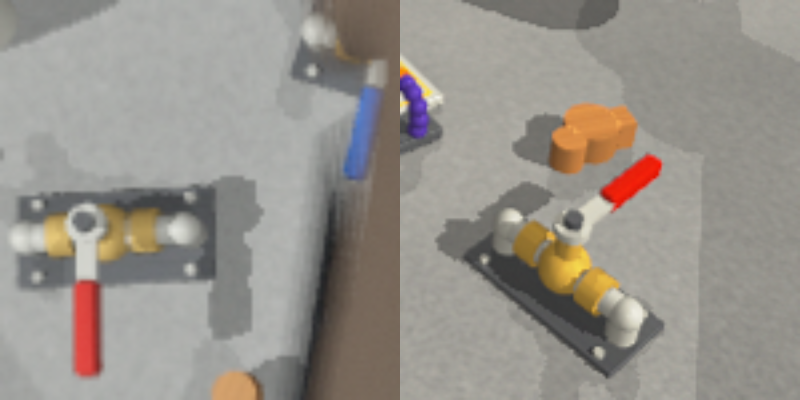

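```bash
python3 -m jog '[1,-3,0,0.11,-0.2, 1.9,-6.4,0,0.213,-0.2, 1.9,-6.4,0,0.213,-0.2, 1.9,-6.4,-2,0.213,-0.2, 1.9,-6.4,-4,0.213,-0.2, 1.9,-6.4,-6,0.213,-0.2, 1.9,-6.4,-8,0.213,-0.2, 1.9,-6.4,-10,0.213,-0.2, 1.9,-6.4,-11.8,0.213,-0.2, 1.9,-6.4,-11.8,0.213,-0.2]'; python3 -m jog '[0,0,0,0,-0.5, 0,0,0,0,-0.7, 0,0,0,0,-0.9, 0,0,0,0,-0.9, 0,0,0,0,-0.9]' 25
```

```text
clock: 7.88
position: [0.5657, -0.2581, 0.0346]
orientation: [[0.209, -0.978, -0.006], [-0.978, -0.209, 0.002], [-0.003, 0.005, -1.0]]
wrist_force: [-0.5, 0.6, -1.1]
finger_gap: 0.035
grip_force: 0.0
clock: 8.3
position: [0.5693, -0.2592, 0.0397]
orientation: [[0.211, -0.977, 0.003], [-0.977, -0.211, -0.001], [0.001, -0.003, -1.0]]
wrist_force: [1.3, 1.0, 4.6]
finger_gap: 0.0117
grip_force: 25.0
```

```bash
python3 -c "
from h import *; print(get_state()['position'],get_state()['wrist_force'])"; python3 -m jog '[-0.4,-0.09,0,0,-0.9, -0.8,-0.18,0,0,-0.9, -1.2,-0.26,0,0,-0.9, -1.6,-0.35,0,0,-0.9, -2,-0.43,0,0,-0.9, -2.4,-0.52,0,0,-0.9, -2.8,-0.61,0,0,-0.9, -3.2,-0.7,0,0,-0.9, -3.52,-0.77,0,0,-0.9, -3.52,-0.77,0,0,-0.9]' 40; python3 - <<'E'
from h import *
S=camera("scene");T=camera("top");cv2.imwrite("pics/g1.png",np.hstack([cv2.resize(S[150:225,150:250],(400,300),interpolation=2),cv2.resize(T[150:225,300:400],(400,300),interpolation=2)]))
s=get_state();print(s["position"],s["wrist_force"],s["clock"])
E
```

```text
[ 0.56931422 -0.25922862  0.03972979] [1.25530956 1.01987334 4.6323202 ]
clock: 9.13
position: [0.5352, -0.2669, 0.0397]
orientation: [[0.211, -0.977, 0.006], [-0.977, -0.211, -0.001], [0.002, -0.005, -1.0]]
wrist_force: [6.4, 3.8, 3.2]
finger_gap: 0.0116
grip_force: 40.0
[ 0.5355939  -0.26685152  0.03971587] [6.1049018  4.36879414 3.95869534] 9.2333
```

View pics/g1.png

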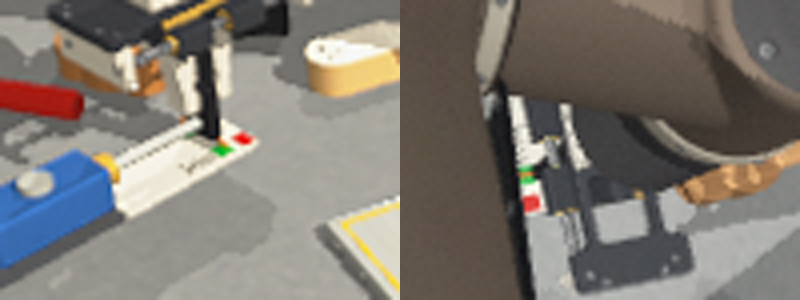

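```bash
python3 -m jog '[-0.15,-0.03,0,0,-0.9,-0.15,-0.03,0,0,-0.9,-0.15,-0.03,0,0,-0.9,-0.15,-0.03,0,0,-0.9,-0.15,-0.03,0,0,-0.9,-0.15,-0.03,0,0,-0.9,-0.15,-0.03,0,0,-0.9,-0.15,-0.03,0,0,-0.9,-0.15,-0.03,0,0,-0.9,-0.15,-0.03,0,0,-0.9]'; python3 -m jog '[0.2,0.04,0,0,-0.9, 0.4,0.09,0,0,-0.9, 0.6,0.13,0,0,-0.9, 0.8,0.17,0,0,-0.9, 1,0.22,0,0,-0.9, 1.2,0.26,0,0,-0.9, 1.4,0.3,0,0,-0.9, 1.6,0.35,0,0,-0.9, 1.8,0.39,0,0,-0.9, 2,0.43,0,0,-0.9]'; python3 -m jog '[0.2,0.04,0,0,-0.9, 0.4,0.09,0,0,-0.9, 0.6,0.13,0,0,-0.9, 0.8,0.17,0,0,-0.9, 1,0.22,0,0,-0.9, 1.15,0.26,0,0,-0.9, 1.3,0.29,0,0,-0.9, 1.4,0.31,0,0,-0.9]'
```

```text
clock: 10.07
position: [0.5344, -0.2671, 0.0397]
orientation: [[0.212, -0.977, 0.006], [-0.977, -0.212, -0.001], [0.002, -0.006, -1.0]]
wrist_force: [6.5, 3.9, 3.7]
finger_gap: 0.0117
grip_force: 40.0
clock: 10.9
position: [0.5533, -0.2629, 0.0397]
orientation: [[0.211, -0.977, 0.004], [-0.977, -0.211, -0.001], [0.002, -0.004, -1.0]]
wrist_force: [2.9, 4.3, 5.9]
finger_gap: 0.0115
grip_force: 40.0
clock: 11.57
position: [0.5665, -0.2598, 0.0397]
orientation: [[0.211, -0.977, 0.003], [-0.977, -0.211, -0.001], [0.001, -0.002, -1.0]]
wrist_force: [0.8, 2.7, 9.2]
finger_gap: 0.0117
grip_force: 40.0
```

```bash
python3 -m jog '[0.1,0.02,0,0,-0.9, 0.2,0.04,0,0,-0.9, 0.3,0.06,0,0,-0.9, 0.35,0.08,0,0,-0.9, 0.35,0.08,0,0,-0.9]' 15; python3 -m jog '[0.15,0.03,0,0,-0.9, 0.3,0.06,0,0,-0.9,0.3,0.06,0,0,-0.9]'
```

```text
clock: 11.98
position: [0.5699, -0.2591, 0.0397]
orientation: [[0.211, -0.977, 0.003], [-0.977, -0.211, -0.001], [0.001, -0.002, -1.0]]
wrist_force: [0.8, 1.9, 7.6]
finger_gap: 0.0121
grip_force: 15.0
clock: 12.23
position: [0.5709, -0.2589, 0.0396]
orientation: [[0.211, -0.978, -0.001], [-0.978, -0.211, -0.001], [0.0, 0.001, -1.0]]
wrist_force: [-4.2, 2.0, 13.1]
finger_gap: 0.0115
grip_force: 15.0
```

```bash
python3 -m jog '[0,0,0,0,-0.6, 0,0,0,0,-0.3, 0,0,0,0,-0.2, 0,0,0,0,-0.2, 0,0,2,0,-0.2, 0,0,4,0,-0.2, 0,0,7,0,-0.2, 0,0,10,0,-0.2, 0,0,12,0,0, 0,0,12,0.1,0.4]'; python3 -m jog '[-1,0,0,0.1,0.7, -3,-0.3,0,0.22,0.7, -6,-0.6,0,0.34,0.7, -9,-1,0,0.46,0.7, -12,-1.4,0,0.58,0.7, -15,-2,0,0.7,0.7, -18,-2.4,0,0.82,0.7, -20,-2.8,0,0.94,0.7, -20.8,-2.9,0,1.06,0.7, -20.8,-2.9,0,1.18,0.7]'; python3 - <<'E'
from h import *
S=camera("scene");T=camera("top");cv2.imwrite("pics/g2.png",np.hstack([cv2.resize(S[140:215,140:240],(400,300),interpolation=2),cv2.resize(T[120:270,300:400],(400,600),interpolation=2)[:300]]))
cv2.imwrite("pics/t2.png",T);cv2.imwrite("pics/s2.png",S)
M=np.zeros((600,800,3),np.uint8);M[:300,:400]=cv2.resize(S[150:225,150:250],(400,300),interpolation=2);M[:,400:]=cv2.resize(T[120:270,300:400],(400,600),interpolation=2);cv2.imwrite("pics/g2.png",M)
s=get_state();p=np.array(s["position"]);o=s["orientation"];print(p,s["clock"],np.arctan2(o[1][0],o[0][0])+.061,(np.array([.362,-.2882])-p[:2])*100)
E
```

```text
clock: 13.07
position: [0.5743, -0.2592, 0.1634]
orientation: [[0.306, -0.952, 0.007], [-0.952, -0.306, -0.002], [0.004, -0.006, -1.0]]
wrist_force: [1.0, -0.8, 0.6]
finger_gap: 0.0435
grip_force: 0.0
clock: 13.9
position: [0.3616, -0.2874, 0.1583]
orientation: [[0.997, -0.074, -0.0], [-0.074, -0.997, 0.0], [-0.0, -0.0, -1.0]]
wrist_force: [0.7, -0.2, -0.0]
finger_gap: 0.0738
grip_force: 0.0
[ 0.36333578 -0.28748721  0.15839159] 14.0 -0.016153932548165384 [-0.13357816 -0.071279  ]
```

View pics/g2.png

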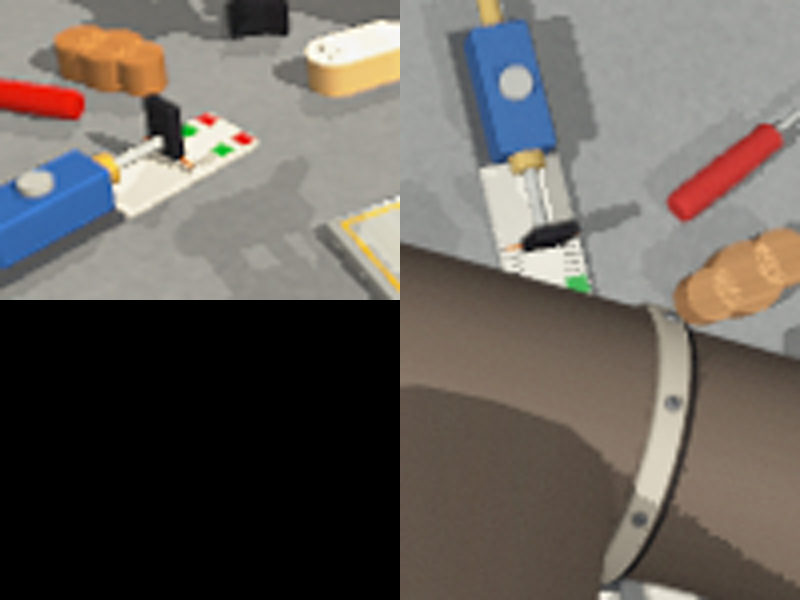

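```bash
python3 -m jog '[-0.1,-0.1,-2,0,0.7, -0.1,-0.1,-5,0,0.7, -0.1,-0.1,-8,0,0.7, -0.1,-0.1,-10.5,0,0.7, -0.1,-0.1,-12.5,0,0.7, -0.1,-0.1,-13.8,0,0.7, -0.1,-0.1,-14.6,0,0.7, -0.1,-0.1,-15.1,0,0.7, -0.1,-0.1,-15.1,0,0.5, -0.1,-0.1,-15.1,0,0.3]' 20; python3 -m jog '[0,0,0,0,0.1, 0,0,0,0,-0.1, 0,0,0,0,-0.2, 0,0,0,0,-0.2, 0,0,0,0,-0.2]' 20
```

```text
clock: 14.83
position: [0.3633, -0.2885, 0.0076]
orientation: [[0.997, -0.08, 0.0], [-0.08, -0.997, -0.0], [0.0, 0.0, -1.0]]
wrist_force: [0.1, -0.5, 0.6]
finger_gap: 0.0658
grip_force: 0.0
clock: 15.25
position: [0.3634, -0.2885, 0.008]
orientation: [[0.997, -0.079, 0.001], [-0.079, -0.997, -0.0], [0.001, 0.0, -1.0]]
wrist_force: [-0.4, 2.1, 6.7]
finger_gap: 0.048
grip_force: 20.0
```

```bash
python3 -m jog '[0,0,1,0,-0.2, 0,0,3,0,-0.2, 0,0,6,0,-0.2, 0,0,9,0,-0.2, 0.5,1,11,-0.1,-0.2, 1.5,3,12,-0.22,-0.2, 2.5,5,12,-0.34,-0.2, 3.5,7.5,12,-0.46,-0.2, 4.5,10,12,-0.58,-0.2, 5.5,12.5,12,-0.7,-0.2]' 25; python3 -m jog '[1,2.5,0,-0.12,-0.2, 2,5,0,-0.24,-0.2, 3,7.5,0,-0.36,-0.2, 4,10,0,-0.48,-0.2, 5,12,0,-0.6,-0.2, 5.2,13.5,0,-0.72,-0.2, 5.2,13.7,0,-0.84,-0.2, 5.2,13.7,0,-0.89,-0.2, 5.2,13.7,0,-0.89,-0.2]'; python3 - <<'E'
from h import *
S=camera("scene");T=camera("top");cv2.imwrite("pics/t3.png",T);cv2.imwrite("pics/s3.png",S)
s=get_state();p=np.array(s["position"]);o=s["orientation"];print(p,s["finger_gap"],-.1-np.pi/2-np.arctan2(o[1][0],o[0][0]),(np.array([.4708,-.0268])-p[:2])*100)
E
```

```text
clock: 16.08
position: [0.418, -0.1623, 0.1275]
orientation: [[0.707, -0.707, 0.001], [-0.707, -0.707, 0.0], [0.0, -0.001, -1.0]]
wrist_force: [0.8, -0.1, -0.0]
finger_gap: 0.0477
grip_force: 25.0
clock: 16.83
position: [0.4696, -0.026, 0.1272]
orientation: [[-0.099, -0.995, -0.0], [-0.995, 0.099, 0.0], [-0.0, 0.0, -1.0]]
wrist_force: [0.2, 0.4, -1.5]
finger_gap: 0.0481
grip_force: 25.0
[ 0.46966938 -0.0263895   0.12724178] 0.04803691974504443 -0.004275401173520432 [ 0.11306227 -0.04104962]
```

```bash
python3 -m jog '[0.1,0,-2,0,-0.2, 0.1,0,-4,0,-0.2, 0.1,0,-6,0,-0.2, 0.1,0,-8,0,-0.2, 0.1,0,-9.2,0,-0.2, 0.1,0,-9.8,0,-0.2, 0.1,0,-10.2,0,-0.2, 0.1,0,-10.4,0,-0.2, 0.1,0,-10.4,0,-0.2]'; python3 -m jog '[0,0,-0.1,0,-0.2, 0,0,-0.2,0,-0.2, 0,0,-0.2,0,-0.2, 0,0,-0.2,0,-0.2]'
```

```text
clock: 17.68
position: [0.4711, -0.0264, 0.0235]
orientation: [[-0.097, -0.995, 0.0], [-0.995, 0.097, 0.0], [-0.0, -0.0, -1.0]]
wrist_force: [-0.2, 0.7, -0.3]
finger_gap: 0.0476
grip_force: 25.0
clock: 18.02
position: [0.471, -0.0263, 0.0216]
orientation: [[-0.098, -0.995, 0.001], [-0.995, 0.098, 0.0], [-0.0, -0.001, -1.0]]
wrist_force: [-0.2, 0.5, -0.9]
finger_gap: 0.048
grip_force: 25.0
```

```bash
python3 -m jog '[0,0,-0.1,0,-0.2, 0,0,-0.15,0,-0.2, 0,0,-0.15,0,-0.2, 0,0,-0.15,0,-0.2]';python3 -m jog '[0,0,-0.05,0,-0.2, 0,0,-0.1,0,-0.2, 0,0,-0.1,0,-0.2]'
```

```text
clock: 18.35
position: [0.471, -0.0263, 0.02]
orientation: [[-0.098, -0.995, 0.0], [-0.995, 0.098, 0.0], [-0.0, -0.0, -1.0]]
wrist_force: [-2.7, 0.6, 4.5]
finger_gap: 0.0478
grip_force: 25.0
clock: 18.6
position: [0.471, -0.0263, 0.0199]
orientation: [[-0.097, -0.995, 0.0], [-0.995, 0.097, -0.0], [0.0, -0.001, -1.0]]
wrist_force: [-6.8, 2.4, 20.2]
finger_gap: 0.0481
grip_force: 25.0
```

```bash
python3 -m jog '[0,0,0.1,0,-0.1, 0,0,0.1,0,0.1, 0,0,0.1,0,0.3, 0,0,0.1,0,0.3, 0,0,2,0,0.3, 0,0,4,0,0.3, 0,0,7,0,0.2, 0,0,10,-0.1,0, 0.5,1,13,-0.22,0, 2,3,13,-0.34,0]';  python3 -m jog '[1,1.5,0,-0.12,0, 2,3,0,-0.24,0, 3,4.5,0,-0.36,0, 4,6,0,-0.48,0, 5,7.5,0,-0.6,0, 6,9,0,-0.72,0, 7,10,0,-0.84,0, 7.1,10.2,0,-0.96,0, 7.1,10.2,0,-1.08,0, 7.1,10.2,0,-1.2,0]'; python3 - <<'E'
from fit import *
ims={n:camera(n) for n in("top","scene")}
for n in ims: cv2.imwrite(f"pics/b1{n}.png",ims[n])
s=get_state();p=np.array(s["position"]);o=s["orientation"];print(p,s["clock"],np.degrees(np.arctan2(o[1][0],o[0][0])),(np.array([.5625,.1059])-p[:2])*100)
cv2.imwrite("pics/b1.png",np.hstack([cv2.resize(ims["top"][150:250,190:290],(400,400)),cv2.resize(ims["scene"][170:270,200:300],(400,400))]))
E
```

```text
clock: 19.43
position: [0.4926, 0.0033, 0.1545]
orientation: [[-0.43, -0.903, 0.008], [-0.903, 0.43, 0.002], [-0.005, -0.006, -1.0]]
wrist_force: [1.8, 0.6, -0.2]
finger_gap: 0.0444
grip_force: 0.0
clock: 20.27
position: [0.5618, 0.1059, 0.1479]
orientation: [[-0.997, 0.073, -0.001], [0.073, 0.997, -0.001], [0.001, -0.001, -1.0]]
wrist_force: [0.4, -0.2, -0.6]
finger_gap: 0.0439
grip_force: 0.0
[0.56169162 0.10564321 0.14812405] 20.3667 176.0290964075499 [0.08083805 0.0256789 ]
```

View pics/b1.png

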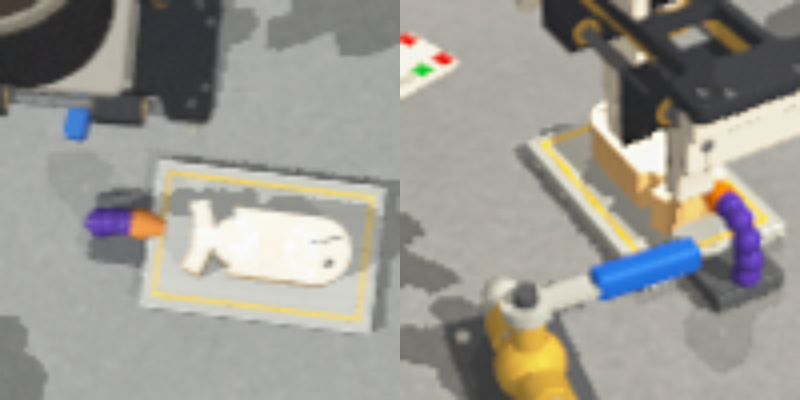

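```bash
python3 -m jog '[0.1,0,0,-0.1,0, 0.1,0,-2,-0.133,0, 0.1,0,-4,-0.133,0, 0.1,0,-6,-0.133,0, 0.1,0,-8,-0.133,0, 0.1,0,-9,-0.133,0, 0.1,0,-9.1,-0.133,0, 0.1,0,-9.1,-0.133,-0.3, 0.1,0,-9.1,-0.133,-0.6, 0.1,0,-9.1,-0.133,-0.8]' 15; python3 -m jog '[0,0,0,0,-0.8,0,0,0,0,-0.8,0,0,0,0,-0.8,0,0,0,0,-0.8]' 15
```

```text
clock: 21.2
position: [0.5637, 0.106, 0.059]
orientation: [[-0.98, 0.198, 0.002], [0.198, 0.98, 0.001], [-0.002, 0.001, -1.0]]
wrist_force: [0.2, -0.3, 0.2]
finger_gap: 0.0295
grip_force: 0.0
clock: 21.53
position: [0.5633, 0.1059, 0.0585]
orientation: [[-0.98, 0.198, 0.001], [0.198, 0.98, 0.0], [-0.001, 0.001, -1.0]]
wrist_force: [-1.6, 1.4, 5.5]
finger_gap: 0.0164
grip_force: 15.0
```

```bash
python3 -m jog '[-0.11,-0.73,0,0.094,-0.8, -0.16,-1.46,0,0.188,-0.8, -0.13,-2.19,0,0.283,-0.8, -0.04,-2.92,0,0.377,-0.8, 0.12,-3.64,0,0.471,-0.8, 0.35,-4.34,0,0.565,-0.8, 0.64,-5.01,0,0.66,-0.8, 1,-5.66,0,0.754,-0.8, 1.41,-6.26,0,0.848,-0.8, 1.88,-6.83,0,0.942,-0.8]'; python3 -m jog '[0.56,-0.55,0,0.1,-0.8, 1.17,-1.05,0,0.2,-0.8, 1.82,-1.47,0,0.3,-0.8, 2.52,-1.84,0,0.4,-0.8, 3,-2.04,0,0.47,-0.8, 3,-2.04,0,0.47,-0.8]'
```

```text
clock: 22.37
position: [0.5828, 0.0372, 0.0586]
orientation: [[-0.734, -0.679, 0.002], [-0.679, 0.734, 0.001], [-0.002, -0.001, -1.0]]
wrist_force: [1.9, -0.4, 2.8]
finger_gap: 0.0157
grip_force: 15.1
clock: 22.87
position: [0.6137, 0.0163, 0.0586]
orientation: [[-0.348, -0.937, 0.003], [-0.937, 0.348, -0.0], [-0.001, -0.003, -1.0]]
wrist_force: [3.3, -4.3, 4.2]
finger_gap: 0.016
grip_force: 15.0
```

```bash
python3 -m jog '[0.25,-0.08,0,0.03,-0.8, 0.5,-0.15,0,0.065,-0.8, 0.5,-0.15,0,0.065,-0.8]';  python3 -m jog '[0.3,-0.09,0,0.02,-0.8, 0.3,-0.09,0,0.02,-0.8,0.3,-0.09,0,0.02,-0.8]';  python3 -m jog '[0.4,-0.12,0,0,-0.8, 0.4,-0.12,0,0,-0.8,0.4,-0.12,0,0,-0.8]'
```

```text
clock: 23.12
position: [0.6177, 0.0149, 0.0585]
orientation: [[-0.29, -0.957, 0.002], [-0.957, 0.29, -0.0], [-0.0, -0.002, -1.0]]
wrist_force: [3.2, -6.1, 3.6]
finger_gap: 0.016
grip_force: 15.1
clock: 23.37
position: [0.6201, 0.0142, 0.0585]
orientation: [[-0.272, -0.962, 0.001], [-0.962, 0.272, -0.0], [0.0, -0.001, -1.0]]
wrist_force: [0.4, -3.7, 6.0]
finger_gap: 0.0158
grip_force: 15.0
clock: 23.62
position: [0.6206, 0.0136, 0.0579]
orientation: [[-0.273, -0.962, -0.005], [-0.962, 0.273, -0.0], [0.001, 0.005, -1.0]]
wrist_force: [-10.8, 2.8, 13.2]
finger_gap: 0.016
grip_force: 15.0
```

Stop reached; push a little more, release, rise clear and check numerically.

```bash
python3 -m jog '[0.4,-0.12,0,0,-0.8, 0.4,-0.12,0,0,-0.8,0.4,-0.12,0,0,-0.8]'; python3 -m jog '[0,0,0,0,-0.4, 0,0,0,0,0, 0,0,0,0,0, 0,0,2,0,0, 0,0,5,0,0, 0,0,8,0,0, 0,-2,11,0,0, 0,-6,13,0,0, 0,-10,14,0,0, 0,-14,14,0,0]'; python3 -m jog '[0,-4,0,0,0, 0,-8,0,0,0, 0,-12,2,0,0, 0,-16,4,0,0, 0,-20,6,0,0, 0,-24,8,0,0, 0,-24,8,0,0, 0,-24,8,0,0]'; python3 - <<'E'
from fit import *
ims={n:camera(n) for n in("top","scene")}
for n in ims: cv2.imwrite(f"pics/e{n}.png",ims[n])
ims={n:v.astype(int) for n,v in ims.items()}
o={n:cv2.imread(f"pics/{n}0.png").astype(int) for n in ims}
def seed(kind,p,a):
    return {n:proj(n,grip(np.array(p),np.radians(a)).mean(0)+[0,0,.009])[0].round() for n in ims}
for k,p,a in(("red",(.5004,.2926),183),("blue",(.6389,.0902),254)):
    try: print(k,fitlever(ims,k,seed(k,p,a),[p[0]*1000,p[1]*1000,a]))
    except Exception as e: print(k,e)
# changes against the first scene picture, big blobs
for n in ims:
    d=cv2.morphologyEx((abs(ims[n]-o[n]).max(2)>90).astype(np.uint8),cv2.MORPH_OPEN,np.ones((2,2)))
    N,l,st,c=cv2.connectedComponentsWithStats(d); print(n,[(st[i,4],c[i].round().tolist()) for i in range(1,N) if st[i,4]>25])
s=get_state();print(s["position"],s["wrist_force"],s["finger_gap"],s["clock"])
E
```

```text
clock: 23.87
position: [0.6206, 0.0129, 0.0568]
orientation: [[-0.273, -0.962, -0.012], [-0.962, 0.274, 0.0], [0.003, 0.011, -1.0]]
wrist_force: [-22.7, 10.4, 17.3]
finger_gap: 0.016
grip_force: 15.0
clock: 24.7
position: [0.6292, -0.1277, 0.2011]
orientation: [[-0.27, -0.963, 0.005], [-0.963, 0.27, 0.0], [-0.002, -0.005, -1.0]]
wrist_force: [1.6, 0.2, -0.5]
finger_gap: 0.0439
grip_force: 0.0
clock: 25.37
position: [0.6276, -0.3706, 0.2786]
orientation: [[-0.275, -0.961, 0.002], [-0.961, 0.275, -0.001], [0.001, -0.002, -1.0]]
wrist_force: [0.4, -0.0, -1.0]
finger_gap: 0.0436
grip_force: 0.0
red (array([499. , 295.5, 183.6]), np.float64(174.0627450980392), {'top': 127, 'scene': 200})
blue (array([642.7,  87.1, 251.5]), np.float64(99.77647058823528), {'top': 141, 'scene': 132})
top [(np.int32(223), [383.0, 64.0]), (np.int32(1914), [455.0, 97.0]), (np.int32(152), [338.0, 78.0]), (np.int32(75), [347.0, 79.0]), (np.int32(54), [388.0, 93.0]), (np.int32(28), [366.0, 95.0]), (np.int32(47), [500.0, 101.0]), (np.int32(268), [378.0, 106.0]), (np.int32(55), [338.0, 114.0]), (np.int32(46), [329.0
[... 912 characters left out ...]
[478.0, 52.0]), (np.int32(786), [390.0, 66.0]), (np.int32(45), [165.0, 57.0]), (np.int32(28), [413.0, 60.0]), (np.int32(73), [102.0, 69.0]), (np.int32(240), [461.0, 69.0]), (np.int32(32), [174.0, 66.0]), (np.int32(36), [128.0, 83.0]), (np.int32(104), [365.0, 98.0]), (np.int32(136), [361.0, 127.0]), (np.int32(879), [436.0, 138.0]), (np.int32(193), [414.0, 143.0]), (np.int32(219), [241.0, 163.0]), (np.int32(316), [266.0, 210.0]), (np.int32(118), [223.0, 226.0]), (np.int32(225), [262.0, 237.0]), (np.int32(199), [327.0, 251.0]), (np.int32(189), [368.0, 259.0]), (np.int32(35), [355.0, 268.0])]
[ 0.62741196 -0.36711563  0.27666558] [-0.08520013  0.1631884  -1.45017919] 0.044179359878153954 25.4667
```

```bash
python3 -c "
from rig import *
print(finish_job())"
```

```text
the job is handed in; nothing more can be done
None
```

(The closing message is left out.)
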